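Pry the axle ring off a trolley wheel

ROBOT

A 6-joint arm with a two-finger parallel gripper is mounted at the origin on the work surface. World frame = base frame: x ahead of the robot, y to its left, z up, the work surface at z = 0. Lengths are in m, angles in rad, forces in N, time in s.
With the tool pointing down it reaches from about 0.425 to 0.95 m from the base axis. Payload 3.5 kg.
Tool frame: the origin (TCP) lies midway between the tips of the shut fingers; the grasp point (between the pads) lies 19 mm behind it (ctrl.tcp_to_grasp is the distance from the TCP to the grasp point, in m); x points along the fingers, y is the direction in which the jaws open and shut, and the axes are right-handed (so a half turn about x gives the same grasp; the last joint's range is limited). The gripper opens to 85 mm and grips with 20 to 120 N. Pads are 22 mm wide; open, the fingers measure 114 mm over their backs; the gripper's body (76 mm by 85 mm) begins 54 mm behind the grasp point. The pads swing forward as they close: fully open they stand 13 mm farther back than shut.
Start: joints at [-0.15, 0.286, 1.577, -0, 1.279, -0.15], TCP at [0.675, 0, 0.231] pointing down, gripper open.
Joint ranges: [-2.77, 2.77], [-0.9, 2.22], [0.21, 2.48], [-1.53, 4.67], [0.24, 2.81], [-2.84, 2.84]. Speed limits (rad/s): [2.79, 2.79, 3.14, 3.14, 3.14, 3.14].

INTERFACE

Orientations are given as a unit quaternion [w, x, y, z].
In Python, from station import ctrl, vision gives the robot as it stands.
- The arm moves only by the tool move_arm, never from a script. Its argument "deltas" is a list of rows, each a list of 3 entries, a list of its own where there are three numbers: the gripper command: -1 is shut, 1 is fully open, values between are in proportion, then the shift along the tool's x, y, z in cm, then the turn about the tool's x in rad. In form: [[claw, [dx, dy, dz], twist], ...]. A call has 1 to 5 rows; each row shifts and turns the commanded pose from where the row before left it, along the tool's axes as they then stand; what a row does not reach is not made up. A row lasts 1/12 s, in which the tool goes at most 41.7 mm and 7.16 degrees, less where a joint would pass 70% of its speed; a pose out of reach is approached as far as the arm can. A call is refused whole if a number of a shift passes 4.17 or a number of a turn 0.125, either way. A call with a gripper value outside its range is refused whole. The fingers move at their own pace and stop on an object; "squeeze" is the grip in N (left out, the last holds). Time passes only in rows, so rows that do not move let the fingers close. It gives the time, the measured TCP pose, the force and the opening at its end, in the units of the state.
- ctrl.sense(): the state, without advancing time (a new reading comes with each control period).
- vision.snapshot(name): name is "scene" or "side" or "wrist"; returns a dict with "color" (400x640x3 uint8, red, green, blue), "fx", "fy", "cx", "cy" (pixels), "extrinsics" (4x4, takes a point from camera to world coordinates). Camera axes: x right, y up, looking along -z (the intrinsics and any distortion apply to the point x, -y, -z); pixel columns grow to the right and rows downward; lengths in m; the calibration is good to about 2 mm. A picture is of the moment at which its call begins. There is no depth.
- ctrl.close_job(): hands the job in, once; it reports no verdict.
The state is a dict: "clock": time; "q": joint angles; "qvel": joint speeds; "tau": joint torques, N m; "tool_pos": TCP position; "tcp_rot": TCP orientation; "force": force on the tool from outside, world axes, zero at the start; "moment": the same for the moment, N m; "finger_gap": opening from 0.0 (shut) to 1.0 (fully open).
Only numpy, scipy, OpenCV 4.12 (cv2) and the standard library are available. Lean on these libraries where they do the work, as an engineer would, in place of code of your own. Each camera call takes 0.05 s, during which the arm holds its last target. There are 200 camera calls.

TASK

Take the hooked pick from its rest, drop its hook into the eye of the spring ring on the trolley wheel's axle and pry the ring out of its groove, without touching the ring by hand and without digging the hook into the wheel or wrenching on the ring. Leave the ring lying flat on the wheel, clear of the axle, then lay the pick back in its rest and let go. Leave everything else on the bench alone.

Things in the scene. Friction and masses are not known exactly. Their poses are not given: they have to be found in the camera images.
- axle_top (a point): centre of the flat top of the steel axle standing upright in the middle of the trolley wheel; z up. The wheel's flat face is 17 mm below this point. The axle's head is 17 mm in diameter and 11.5 mm tall; under it, right on the wheel's face, is the ring's groove, 12 mm in diameter and 5.5 mm tall.
- wheel: the fixed wheel (140 mm diameter, black tyre, flat dark steel face of 114 mm diameter) lying on a 170 mm square steel base plate, with its axle; nothing of it turns or moves. Origin on the axle's line at the bench surface; the wheel's flat face is 44 mm above it.
- ring: the spring ring: a loose U-shaped steel clip, 4 mm thick, 22 mm wide, 33 mm long, level in the groove; the axle's head stops it lifting. Origin: bore centre, underside. x points to its open mouth, -x to its eye. Pulled level along its -x, its sprung lips catch on the groove: the pull rises to about 8 to 14 N within some 8 mm, then drops as it snaps off; clear of the axle after 15 mm. It can turn on the axle.
- ring_eye (a point): centre of the ring's eye, half-way up its thickness (2 mm above the wheel's face): a square through hole 8 by 8 mm, 15 mm from the bore centre towards the ring's -x. The hook goes in from above; beneath the hole is the wheel's bare face. The bar of the eye that takes the pull, 4 mm wide, is on the side away from the axle. Axes as ring.
- pick_handle (a point): the hooked pick (about 80 g), at the centre of its square handle (110 mm long, 16 by 16 mm). x runs to the hook, z up. A shank ends in a collar in which the hook is clamped: a 4 mm round pin, rounded end pointing down (-z), on a line 102 mm ahead (+x) of this point. How deep it is clamped differs each time and is not measured: its end is 24 to 40 mm below this point, so feel for the wheel's face.
- rest: the fixed pick rest: 130 by 50 mm base, 8 mm high, with two slotted posts 44 mm either side of its middle along its x; 79 mm of free room between them for the fingers. Slots 22 mm wide, floors 40 mm and tops 50 mm above the bench, open upward. Origin: middle of its underside. The pick starts in the slots along x, hook to +x, which points roughly away from the robot.
- rest_seat (a point): where the middle of the pick's handle lies when the pick is in the rest: 48 mm above the bench. Axes as rest.
There are look-alikes about, which are no part of the job. What is shaped like the wheel but red is not meant.

How it is judged:
On the way, in this order (a step that is already met when the one before it is completed fails the run):
1. the pick is lifted out of its rest (z of pick_handle in the frame of rest_seat above 0.015 m), for 0.1 s.
2. the ring is pried out of its groove by the pick (horizontal distance between ring and axle_top above 0.009 m and contact force between pick and ring above 0.05 N).
At the end, for the whole second after the job is handed in: The ring lies flat (within 0.15 rad) and at rest on the wheel's face, its bore centre 16 to 55 mm from the axle's line; the pick lies at rest in both slots of its rest, handle centre within 20 mm of the seat, height within 4 mm, direction within 0.15 rad (horizontal distance between ring and axle_top between 0.016 and 0.055 m and z of ring in the frame of axle_top between -0.0195 and -0.014 m and angle between ring's own z axis and vertical below 0.15 rad and linear speed of each of ring, pick below 0.02 m/s and horizontal distance between pick_handle and rest_seat below 0.02 m and z of pick_handle in the frame of rest_seat between -0.004 and 0.004 m and angle between the x axis of pick_handle and the x axis of rest_seat, either way round below 0.15 rad); the robot touches nothing.
It fails at once if the pick digs into the wheel or axle with more than 12 N (contact force between pick and wheel above 12 N).
It fails at once if the pick wrenches on the ring with more than 25 N (contact force between pick and ring above 25 N).
It fails at once if the ring is touched by the gripper (contact force between the fingers and ring above 0.3 N).
It fails at once if another thing on the bench is knocked away (more than 20 mm) (distance of any of torch, clamp, bracket, washer, spacer, driver, tin, strip from where it was at the start of the episode above 0.02 m).
It also fails if it takes over 67 s, if anything falls off the work surface, if the arm or the gripper's body presses on something with over 40 N, if the wrist force passes 120 N, or if a joint passes its speed limit or range.

## Working session

There is one attempt and no reset: what is moved stays moved. The work goes in short steps, Python scripts to look and compute and a tool call to move; the robot and the scene stay as the last step left them, time stands still between calls to the robot, and variables do not carry over. Pictures are saved under pics/ and viewed, about 8 in all and at most 12, crops included, and the job is handed in when it is done.

Besides the shell and the picture viewer there is one more tool, called after "Request:" as a command line: name --argument value ..., lists and objects as JSON in quotes. move_arm: Moves the arm, as the interface text tells. Its arguments: {"type":"object","properties":{"deltas":{"type":"array","items":{"type":"array"}},"squeeze":{"type":"number"}},"required":["deltas"]}

```bash
mkdir -p pics; ls; cat > h.py <<'E'
import numpy as np, cv2, json
from station import ctrl, vision
def snap(n):
    s=vision.snapshot(n); s['n']=n
    np.savez('pics/last_'+n+'.npz',**{k:v for k,v in s.items()})
    return s
def save(img,f): cv2.imwrite('pics/'+f,cv2.cvtColor(img,cv2.COLOR_RGB2BGR))
def ray(s,u,v):
    E=np.array(s['extrinsics']); d=np.array([(u-s['cx'])/s['fx'],-(v-s['cy'])/s['fy'],-1.])
    return E[:3,3],E[:3,:3]@d
def onz(s,u,v,z):
    o,d=ray(s,u,v); return o+d*(z-o[2])/d[2]
def proj(s,p):
    E=np.array(s['extrinsics']); c=E[:3,:3].T@(np.array(p)-E[:3,3]); return np.array([s['cx']+s['fx']*c[0]/-c[2],s['cy']-s['fy']*c[1]/-c[2]])
def load(n): return {k:(v if v.ndim else v.item()) for k,v in np.load('pics/last_'+n+'.npz').items()}
E
python3 - <<'E'
from h import *
a=snap('scene');b=snap('side');c=snap('wrist')
save(a['color'],'scene0.png');save(b['color'],'side0.png');save(c['color'],'wrist0.png')
for s in(a,b,c): print(s['n'],s['fx'],s['cx'],s['cy'],np.round(s['extrinsics'],3).tolist(),[k for k in s])
print(ctrl.sense(), ctrl.tcp_to_grasp)
E
```

```text
pics
scene 435.59491407172374 322.0598864161994 191.65303144632836 [[0.692, -0.503, 0.517, 0.973], [0.721, 0.467, -0.511, -0.608], [0.015, 0.727, 0.687, 0.757], [0.0, 0.0, 0.0, 1.0]] ['color', 'fx', 'fy', 'cx', 'cy', 'extrinsics', 'n']
side 416.6603032854688 318.7786616384168 194.14049432785083 [[0.72, 0.503, -0.477, -0.039], [-0.694, 0.513, -0.506, -0.588], [-0.01, 0.696, 0.718, 0.793], [0.0, 0.0, 0.0, 1.0]] ['color', 'fx', 'fy', 'cx', 'cy', 'extrinsics', 'n']
wrist 315.96100569354263 318.37455878893064 202.35375840062608 [[1.0, -0.002, 0.001, 0.675], [0.001, 0.953, 0.303, 0.078], [-0.002, -0.303, 0.953, 0.373], [0.0, 0.0, 0.0, 1.0]] ['color', 'fx', 'fy', 'cx', 'cy', 'extrinsics', 'n']
{'clock': 0.15, 'q': array([-1.49969852e-01,  2.87047984e-01,  1.57788043e+00,  3.39742013e-05,
        1.27861027e+00, -1.50008831e-01]), 'qvel': array([-0.00066613, -0.00147916, -0.0043524 , -0.00080799,  0.00128271,
       -0.00143923]), 'tau': array([ 7.91554030e-04, -4.06602967e+01, -2.93140125e+01, -8.94972595e-05,
        3.96185191e-03, -2.97825103e-06]), 'tool_pos': array([6.74470533e-01, 1.38149900e-04, 2.30186209e-01]), 'tcp_rot': array([ 0.49944648,  0.49959338,  0.50056762, -0.50039157]), 'force': array([ 0.80451561,  0.09086681, -0.48692239]), 'moment': array([ 0.01746011,  0.01291924, -0.01996075]), 'finger_gap': 1.0041961041340388} 0.0187
```

View pics/scene0.png

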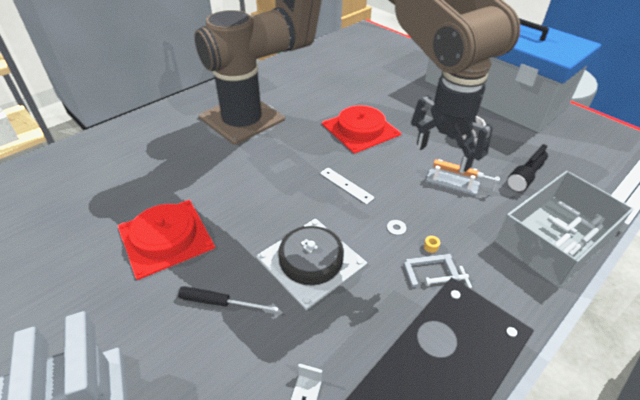

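View pics/side0.png

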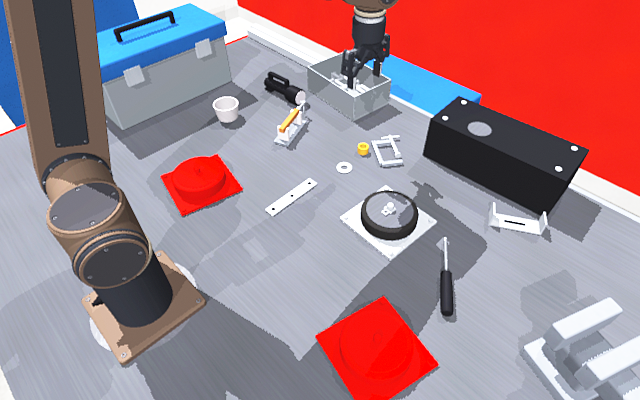

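Scene: the meant wheel (black tyre, dark face) is at (311,252). The red look-alikes are at (165,232) and (361,127), and in the side view at (201,180) and (377,345). The pick and rest are at scene (457,175), side (291,122). One composite of enlarged crops should confirm this.

```bash
python3 - <<'E'
from h import *
a=load('scene');b=load('side')
def crop(s,u,v,w,h,k): return cv2.resize(s['color'][v:v+h,u:u+w],None,fx=k,fy=k,interpolation=cv2.INTER_CUBIC)
A=crop(a,276,215,80,60,5);B=crop(b,348,180,80,60,5);C=crop(a,420,145,80,60,5);D=crop(b,260,90,80,60,5)
save(np.vstack([np.hstack([A,B]),np.hstack([C,D])]),'crops.png')
# axle top from triangulation, rough
for s,u,v in((a,311,248),(b,389,212)): print(onz(s,u,v,.061))
for s,u,v in((a,457,170),(b,291,122)): print(onz(s,u,v,.048))
E
```

```text
[ 0.55475326 -0.22302984  0.061     ]
[ 0.52380738 -0.22958122  0.061     ]
[0.61346592 0.22375861 0.048     ]
[0.60464148 0.21148066 0.048     ]
```

View pics/crops.png

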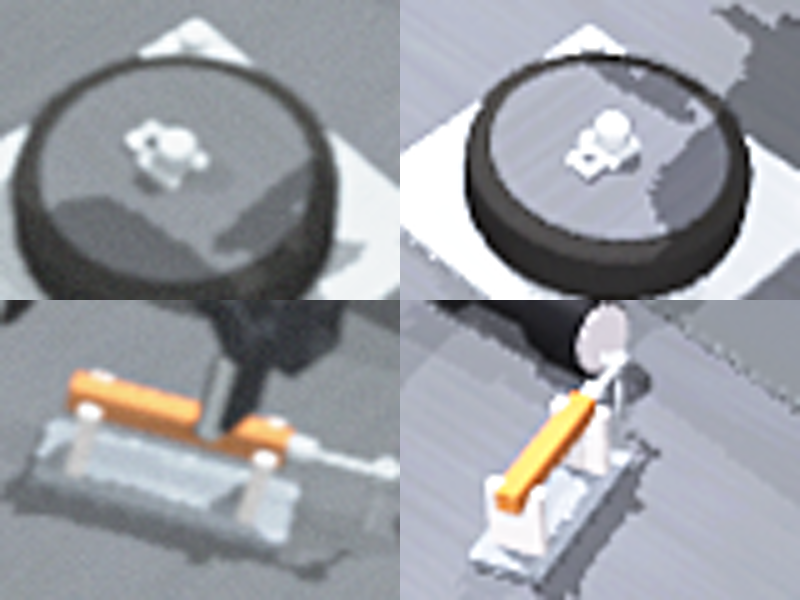

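```bash
python3 - <<'E'
from h import *
a=load('scene');b=load('side')
def tri(p,q):
    o1,d1=ray(a,*p);o2,d2=ray(b,*q); A=np.c_[d1,-d2]; t=np.linalg.lstsq(A,o2-o1,rcond=None)[0]
    x,y=o1+t[0]*d1,o2+t[1]*d2; return (x+y)/2,np.linalg.norm(x-y)
print('axle',tri((311.6,243.6),(390.4,204.6)),onz(a,311.6,243.6,.061),onz(b,390.4,204.6,.061))
print('eye',onz(a,306,243.4,.046),onz(b,385.6,211.6,.046))
for s in(a,b):
    h=cv2.cvtColor(s['color'],cv2.COLOR_RGB2HSV); m=cv2.inRange(h,(8,120,120),(20,255,255))
    n,l,st,c=cv2.connectedComponentsWithStats(m); 
    for i in range(1,n):
        if st[i,4]>40: print(s['n'],st[i],c[i]); 
        if st[i,4]>40:
            r=cv2.minAreaRect(np.argwhere(l==i)[:,::-1].astype(np.float32)); P=cv2.boxPoints(r); print(P.tolist(), [onz(s,*p,.048).round(3).tolist() for p in P])
print('tip shank',onz(a,498,178,.048),onz(b,384-0,0,.048)*0, onz(b,260+43.5,90+12,.048))
E
```

```text
axle (array([ 0.54633324, -0.2146627 ,  0.059315  ]), np.float64(0.002425076390101706)) [ 0.5470563 -0.2142241  0.061    ] [ 0.54448462 -0.21687556  0.061     ]
eye [ 0.52940557 -0.21399477  0.046     ] [ 0.53055232 -0.21573547  0.046     ]
scene [434 160  26  13 118] [446.75423729 166.68644068]
[[433.176513671875, 166.29412841796875], [434.7647705078125, 159.94119262695312], [459.47064208984375, 166.11767578125], [457.88238525390625, 172.47061157226562]] [[0.564, 0.191, 0.048], [0.551, 0.216, 0.048], [0.609, 0.241, 0.048], [0.62, 0.217, 0.048]]
scene [464 169  14   7  58] [470.06896552 172.22413793]
[[464.0, 175.0], [464.0, 169.0], [477.0, 169.0], [477.0, 175.0]] [[0.636, 0.22, 0.048], [0.623, 0.24, 0.048], [0.646, 0.265, 0.048], [0.658, 0.244, 0.048]]
scene [424 241  15  12  64] [430.046875 247.984375]
[[422.0361022949219, 248.70619201660156], [425.0000305175781, 241.00001525878906], [438.0000305175781, 246.00001525878906], [435.0361022949219, 253.70619201660156]] [[0.707, -0.048, 0.048], [0.699, -0.026, 0.048], [0.726, -0.017, 0.048], [0.733, -0.039, 0.048]]
side [279 110  20  23  69] [289.27536232 121.89855072]
[[278.5000305175781, 129.50003051757812], [298.0000305175781, 110.0000228881836], [301.5000305175781, 113.50001525878906], [282.0000305175781, 133.00003051757812]] [[0.554, 0.21, 0.048], [0.661, 0.243, 0.048], [0.656, 0.222, 0.048], [0.551, 0.19, 0.048]]
tip shank [0.70019246 0.27267428 0.048     ] [0. 0. 0.] [0.70283379 0.2633836  0.048     ]
```

Confirmed: the black-tyre wheel has its axle at about (0.546,-0.2155) and its ring eye on the robot's side (-x). The orange pick sits in its rest near (0.605,0.217), yaw about 0.3. I'll move above the rest and twist.

Request:
move_arm --deltas '[[1,[0,-1,-3.6],0],[1,[0,-1,-3.6],0],[1,[0,-1,-3.6],0],[1,[0,-1,-3.6],0],[1,[0,-1,-3.6],0]]' --squeeze 100

```text
clock: 0.57
tool_pos: [0.6241, 0.1814, 0.2309]
tcp_rot: [-0.5, -0.5, -0.5, 0.5]
force: [0.4, -0.4, -0.2]
finger_gap: 0.996
```

Request:
move_arm --deltas '[[1,[0,-1,-3.6],0.12],[1,[0,0,0],0.12],[1,[0,0,0],0.12],[1,[0,0,0],0.12],[1,[0,0,0],0.12]]'

```text
clock: 0.98
tool_pos: [0.6145, 0.2165, 0.2308]
tcp_rot: [-0.328, -0.626, -0.328, 0.627]
force: [0.4, 0.2, 0.6]
finger_gap: 1.0
```

Request:
move_arm --deltas '[[1,[0,0,0],0.12],[1,[0,0,0],0.12],[1,[0,0,0],0.12],[1,[0,0,0],0.12],[1,[0,0,0],0.12]]'

```text
clock: 1.4
tool_pos: [0.6147, 0.216, 0.2308]
tcp_rot: [-0.128, -0.695, -0.128, 0.696]
force: [0.3, -0.6, -0.5]
finger_gap: 0.998
```

```bash
python3 - <<'E'
from h import *
c=snap('wrist');save(c['color'],'wrist1.png');s=ctrl.sense();print(s['clock'],s['tool_pos'],s['q'],s['force'])
E
```

```text
1.45 [0.61470227 0.21597602 0.2307613 ] [1.82381808e-01 2.36519005e-01 1.63805218e+00 1.65154720e-05
 1.26802499e+00 1.39208795e+00] [-0.13466821 -0.19012745  0.02864819]
```

View pics/wrist1.png

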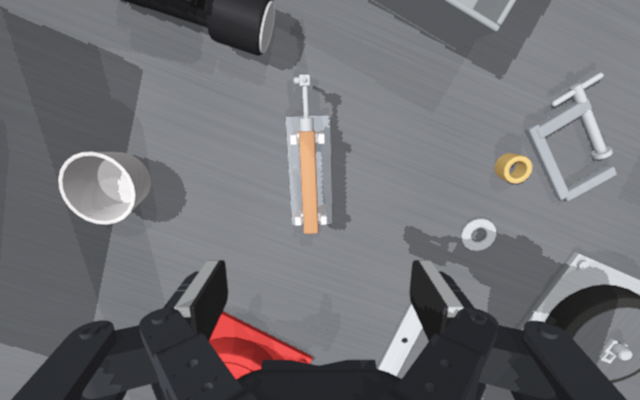

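Wrist view: the handle's top face runs from (306,131) to (311,233), with the hook collar at (303,80). The ring and wheel are at the lower right near (618,352).

```bash
python3 - <<'E'
from h import *
c=load('wrist');h=cv2.cvtColor(c['color'],cv2.COLOR_RGB2HSV); m=cv2.inRange(h,(5,80,80),(22,255,255)); m[:, :280]=0;m[:,340:]=0
pts=np.argwhere(m>0)[:,::-1].astype(np.float32); r=cv2.minAreaRect(pts);P=cv2.boxPoints(r);P=P[np.argsort(P[:,1])]
print(P.tolist())
W=np.array([onz(c,*p,.056) for p in P]); f=W[:2].mean(0);b=W[2:].mean(0)
print(f,b,np.linalg.norm(f-b),(f+b)/2,np.arctan2(*(f-b)[1::-1]))
print('collar',onz(c,303,80,.05))
s=ctrl.sense();w,x,y,z=s['tcp_rot'];print('theta',np.arctan2(1-2*(x*x+z*z),2*(x*y-w*z)))
E
```

```text
[[313.9543762207031, 130.84390258789062], [298.8725891113281, 131.43923950195312], [317.9775695800781, 232.76406860351562], [302.8957824707031, 233.35940551757812]]
[0.65783116 0.24478825 0.056     ] [0.55760359 0.20303156 0.056     ] 0.10857801765666322 [0.60771737 0.2239099  0.056     ] 0.3947503484994114
collar [0.70097781 0.26446202 0.05      ]
theta -1.2097111712188418
```

Request:
move_arm --deltas '[[1,[3.5,-1.05,-0.6],-0.03],[1,[4,0,0],0],[1,[4,0,0],0],[1,[4,0,0],0],[1,[3.5,0,0],0]]'

```text
clock: 1.87
tool_pos: [0.6155, 0.2279, 0.0384]
tcp_rot: [-0.142, -0.692, -0.142, 0.694]
force: [0.3, -0.1, -0.2]
finger_gap: 0.999
```

Request:
move_arm --deltas '[[1,[1,0,0],0],[0.2,[0,0,0],0],[-0.3,[0,0,0],0]]'

```text
clock: 2.12
tool_pos: [0.6174, 0.2281, 0.0321]
tcp_rot: [0.141, 0.693, 0.141, -0.693]
force: [-0.4, -0.5, 0.6]
finger_gap: 0.746
```

```bash
python3 - <<'E'
from h import *
c=snap('wrist');d=snap('scene');e=snap('side');s=ctrl.sense();print(s['clock'],s['tool_pos'],s['force'],s['finger_gap'])
k=lambda s,u,v:cv2.resize(s['color'][v:v+100,u:u+133],(400,300),interpolation=cv2.INTER_CUBIC)
save(np.vstack([np.hstack([cv2.resize(c['color'][100:400,120:520],(400,300)),k(d,400,110)]),np.hstack([k(e,230,60),k(e,320,150)])]),'grip.png')
E
```

```text
2.2667 [0.61936153 0.22853972 0.03509621] [-0.01975524  0.7498069  -0.07418768] 0.4823709897292189
```

View pics/grip.png

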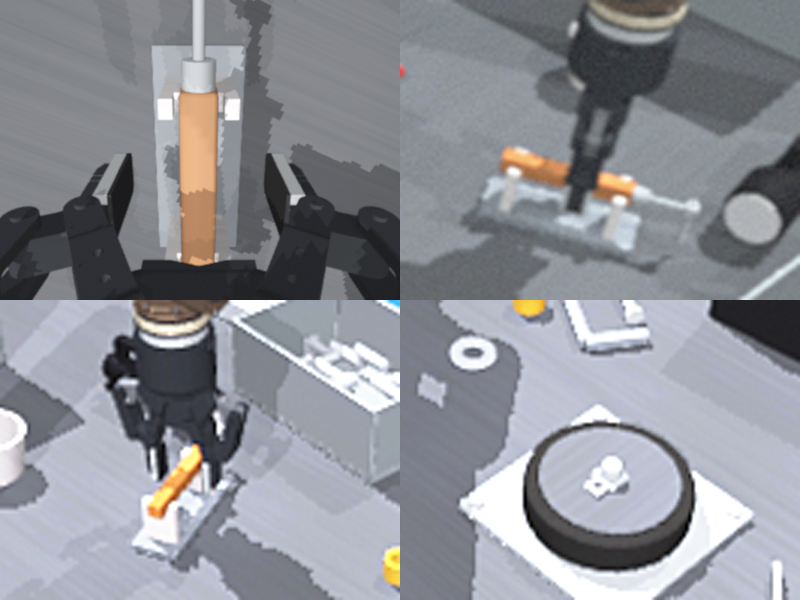

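The handle is centred between the pads, so I'll close on it.

Request:
move_arm --deltas '[[-1,[0,0,0],0],[-1,[0,0,0],0],[-1,[0,0,0],0],[-1,[0,0,0],0],[-1,[0,0,0],0]]' --squeeze 100

```text
clock: 2.68
tool_pos: [0.6184, 0.2283, 0.0341]
tcp_rot: [0.141, 0.694, 0.141, -0.692]
force: [-1.3, 0.3, 6.2]
finger_gap: 0.162
```

Request:
move_arm --deltas '[[-1,[0,0,0],0],[-1,[0,0,0],0],[-1,[0,0,0],0]]'

```text
clock: 2.93
tool_pos: [0.6184, 0.2283, 0.034]
tcp_rot: [0.141, 0.694, 0.141, -0.692]
force: [-0.7, -0.2, 6.4]
finger_gap: 0.169
```

Request:
move_arm --deltas '[[-1,[-0.5,0,0],0],[-1,[-1,0,0],0],[-1,[-2,0,0],0],[-1,[-3,0,0],0],[-1,[-3,0,0],0]]'

```text
clock: 3.35
tool_pos: [0.6155, 0.2277, 0.1263]
tcp_rot: [-0.141, -0.692, -0.141, 0.694]
force: [1.0, -0.2, -0.8]
finger_gap: 0.16
```

Request:
move_arm --deltas '[[-1,[-1.5,0,0],0],[-1,[0,0,0],0],[-1,[0,0,0],0]]'

```text
clock: 3.6
tool_pos: [0.6172, 0.2281, 0.1426]
tcp_rot: [0.141, 0.694, 0.141, -0.692]
force: [0.3, -0.3, -1.2]
finger_gap: 0.163
```

```bash
python3 - <<'E'
from h import *
s=ctrl.sense();print(s['clock'],s['tool_pos'],s['tcp_rot'],s['force'],s['moment'],s['finger_gap'],s['q'])
c=snap('wrist');d=snap('scene');e=snap('side')
k=lambda s,u,v:cv2.resize(s['color'][v:v+100,u:u+133],(400,300),interpolation=cv2.INTER_CUBIC)
save(np.vstack([np.hstack([cv2.resize(c['color'][0:300,120:520],(400,300)),k(d,400,80)]),np.hstack([k(e,230,30),k(e,320,150)])]),'lift.png')
E
```

```text
3.6 [0.61716952 0.22810444 0.14260586] [ 0.14076399  0.69376043  0.14076947 -0.69214588] [ 0.31871978 -0.33005533 -1.18945946] [ 0.03467705 -0.03125317 -0.01443887] 0.16325793732527766 [2.00065756e-01 3.28960175e-01 1.69198148e+00 9.50580517e-06
 1.11836768e+00 1.37003139e+00]
```

View pics/lift.png

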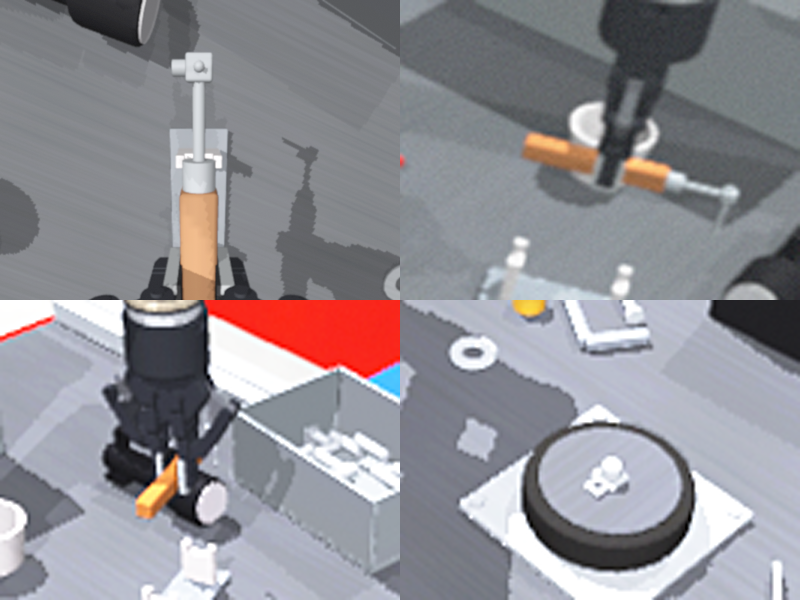

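The pick is held level, hook free, and the rest is empty below. Next I'll measure the hook line in the tool frame, then swing over to the wheel.

Request:
move_arm --deltas '[[-1,[0,0,0],0.1],[-1,[0,0,0],0.1],[-1,[0,0,0],0.1],[-1,[0,0,0],0.09],[-1,[0,3.4,1.6],0]]'

```text
clock: 4.17
tool_pos: [0.6015, 0.1969, 0.1391]
tcp_rot: [-0.003, -0.707, -0.005, 0.707]
force: [-0.1, -1.4, 0.4]
finger_gap: 0.164
```

Request:
move_arm --deltas '[[-1,[0,3.4,1.6],0],[-1,[0,3.4,1.6],0],[-1,[0,3.4,1.6],0],[-1,[0,3.4,1.6],0],[-1,[0,3.4,1.6],0]]'

```text
clock: 4.58
tool_pos: [0.5207, 0.0218, 0.1392]
tcp_rot: [-0.004, -0.706, -0.004, 0.708]
force: [-0.0, -1.0, -0.3]
finger_gap: 0.163
```

Request:
move_arm --deltas '[[-1,[0,3.4,1.6],0],[-1,[0,3.4,1.6],0],[-1,[0,3.4,1.6],0],[-1,[0,3.4,1.6],0],[-1,[0,3.4,1.6],0]]'

```text
clock: 5.0
tool_pos: [0.4427, -0.1486, 0.1395]
tcp_rot: [-0.003, -0.706, -0.004, 0.708]
force: [0.0, -0.9, -0.2]
finger_gap: 0.165
```

Request:
move_arm --deltas '[[-1,[0,3.4,1.6],0],[-1,[0,3.4,1.6],0],[-1,[0,0,0],0],[-1,[0,0,0],0],[-1,[0,0,0],0]]'

```text
clock: 5.42
tool_pos: [0.4129, -0.2155, 0.14]
tcp_rot: [-0.003, -0.706, -0.004, 0.708]
force: [-0.4, 0.3, -0.2]
finger_gap: 0.163
```

```bash
python3 - <<'E'
from h import *
s=ctrl.sense();print(s['clock'],s['tool_pos'],s['tcp_rot'],s['force'],s['finger_gap'],s['q'])
c=snap('wrist');d=snap('scene');e=snap('side')
k=lambda s,u,v:cv2.resize(s['color'][v:v+100,u:u+133],(400,300),interpolation=cv2.INTER_CUBIC)
save(np.vstack([np.hstack([cv2.resize(c['color'][0:150,220:420],(400,300),interpolation=cv2.INTER_CUBIC),cv2.resize(c['color'],(400,300))]),np.hstack([k(d,245,180),k(e,320,150)])]),'over.png')
E
```

```text
5.4167 [ 0.41292168 -0.21545425  0.14000875] [-0.00272547 -0.70642288 -0.00432094  0.70777159] [-0.44939932  0.33527776 -0.18714706] 0.16288904107581859 [-6.99554937e-01 -8.41222257e-02  2.15466781e+00  5.50288824e-04
  1.07396177e+00  8.61013212e-01]
```

View pics/over.png

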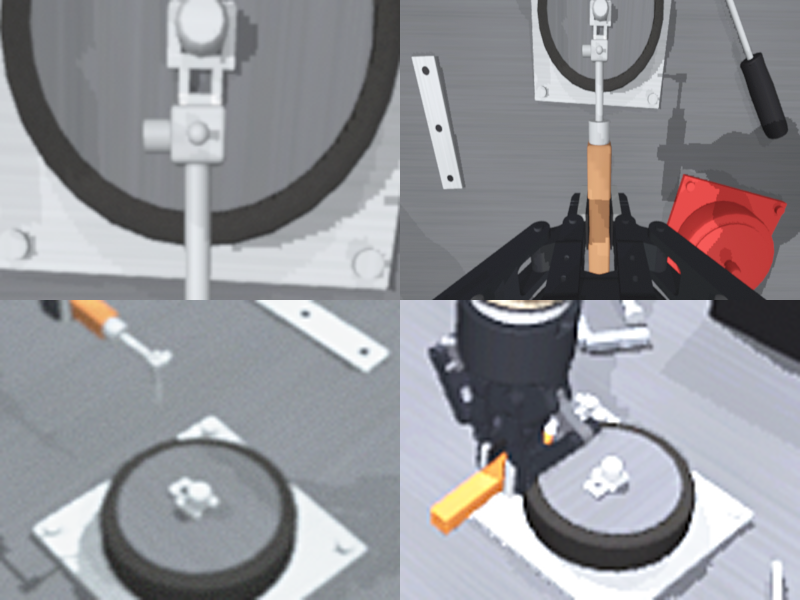

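Wrist crop (2x, origin 220,0): the eye's hole centre is at (200,81), the head at about (203,22) and the pin top at (199,132). The pick lines up with the ring's long axis.

```bash
python3 - <<'E'
from h import *
c=load('wrist')
print('eye',onz(c,220+200/2,81/2,.046),onz(c,220+200/2,81/2,.048)); print('head',onz(c,220+203/2,11,.061))
T=np.array([.4129,-.2155,.140])
for z in(.150,.155,.160): print('pin',onz(c,220+199/2,132/2,z)-T)
print(np.round(c['extrinsics'],3).tolist())
# ring bar edges for yaw: wheel tyre outer bottom
d=load('scene')
# pin in scene: top (245+157/3,180+357/3-100..)
print('scene pin top',onz(d,245+157/3.008,180+(353-300)/3,.155),'tip',onz(d,245+158/3.008,180+(402-300)/3,.12),proj(d,[.503,-.2155,.155]))
for t in(.115,.12,.125,.13): print(t,proj(d,[.503,-.2155,t]), 'seen tip',245+158/3.008,180+(402-300)/3)
E
```

```text
eye [ 0.53041379 -0.21512565  0.046     ] [ 0.53008366 -0.21512453  0.048     ]
head [ 0.54434001 -0.21583471  0.061     ]
pin [0.09145855 0.00051373 0.01      ]
pin [0.0909691  0.00051346 0.015     ]
pin [0.09047965 0.00051319 0.02      ]
[[0.011, 0.952, 0.305, 0.491], [-1.0, 0.011, 0.001, -0.215], [-0.002, -0.305, 0.952, 0.282], [0.0, 0.0, 0.0, 1.0]]
scene pin top [ 0.4988081  -0.20828528  0.155     ] tip [ 0.50714862 -0.21586357  0.12      ] [295.85421915 200.493747  ]
0.115 [296.3633526  214.53156371] seen tip 297.52659574468083 214.0
0.12 [296.3014468  212.82469834] seen tip 297.52659574468083 214.0
0.125 [296.23905668 211.10447914] seen tip 297.52659574468083 214.0
0.13 [296.17617652 209.37074881] seen tip 297.52659574468083 214.0
```

Request:
move_arm --deltas '[[-1,[0,0,-1.3],0],[-1,[0,0,-1.33],0],[-1,[2,0,0],0],[-1,[2,0,0],0],[-1,[1.3,0,0],0]]'

```text
clock: 5.98
tool_pos: [0.44, -0.214, 0.0866]
tcp_rot: [-0.004, -0.707, -0.005, 0.708]
force: [-0.5, -0.2, -1.6]
finger_gap: 0.166
```

Request:
move_arm --deltas '[[-1,[0,0,0],0],[-1,[0,0,0],0],[-1,[0,0,0],0]]'

```text
clock: 6.23
tool_pos: [0.4407, -0.2156, 0.0891]
tcp_rot: [0.005, 0.707, 0.004, -0.707]
force: [1.4, 0.1, -0.8]
finger_gap: 0.163
```

```bash
python3 - <<'E'
from h import *
s=ctrl.sense();print(s['clock'],s['tool_pos'],s['tcp_rot'],s['force'],s['moment'])
c=snap('wrist');d=snap('scene');e=snap('side')
k=lambda s,u,v:cv2.resize(s['color'][v:v+50,u:u+66],(400,300),interpolation=cv2.INTER_CUBIC)
save(np.vstack([np.hstack([cv2.resize(c['color'][0:150,220:420],(400,300),interpolation=cv2.INTER_CUBIC),cv2.resize(d['color'][180:280,245:378],(400,300))]),np.hstack([k(d,275,205),k(e,355,170)])]),'above.png')
print(proj(d,[.5302,-.2151,.048]),proj(e,[.5302,-.2151,.048]))
E
```

```text
6.2333 [ 0.44068021 -0.21562334  0.08914359] [ 0.00457978  0.70746278  0.00404603 -0.70672418] [ 1.42808227  0.08915084 -0.77853788] [-0.01720236  0.00740492 -0.03987638]
[305.85603869 243.27750657] [385.38696185 210.97803345]
```

View pics/above.png

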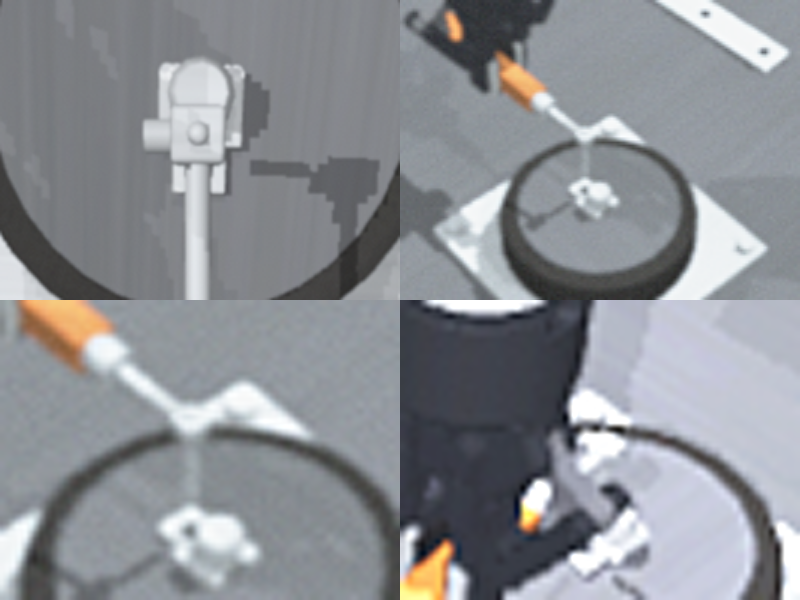

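```bash
python3 - <<'E'
from h import *
c=load('wrist');s=ctrl.sense();T=s['tool_pos'];print(T)
for x,y in((173,192),(225,192),(199,192)): print('bar edge',onz(c,220+x/2,y/2,.048))
print('pin top',onz(c,220+199/2,66,T[2]+.018))
d=load('scene');print(np.array([275+193/6.06,205+(505-300)/6]),onz(d,275+193/6.06,205+205/6,.062))
print('eye hole now',onz(d,275+190/6.06,205+226/6,.047))
E
```

```text
[ 0.44071049 -0.21629301  0.08965712]
bar edge [ 0.52193898 -0.20814855  0.048     ]
bar edge [ 0.52212956 -0.22247842  0.048     ]
bar edge [ 0.52203427 -0.21531325  0.048     ]
pin top [ 0.53127117 -0.21492775  0.10765712]
[306.84818482 239.16666667] [ 0.53216241 -0.21390374  0.062     ]
eye hole now [ 0.52905743 -0.21265799  0.047     ]
```

Pin is 1.2 mm too far in +x. I'll shift it back 1 mm and start down gently.

Request:
move_arm --deltas '[[-1,[0,0,0.1],0],[-1,[0.3,0,0],0],[-1,[0.3,0,0],0],[-1,[0.2,0,0],0],[-1,[0,0,0],0]]'

```text
clock: 6.8
tool_pos: [0.4384, -0.2157, 0.0796]
tcp_rot: [-0.003, -0.707, -0.004, 0.707]
force: [-0.8, -0.8, -1.3]
finger_gap: 0.166
```

Request:
move_arm --deltas '[[-1,[0.1,0,0],0],[-1,[0.1,0,0],0],[-1,[0.1,0,0],0],[-1,[0,0,0],0],[-1,[0,0,0],0]]'

```text
clock: 7.22
tool_pos: [0.4388, -0.2159, 0.0773]
tcp_rot: [-0.004, -0.707, -0.004, 0.707]
force: [0.4, 0.9, -1.0]
finger_gap: 0.163
```

```bash
cat > look.py <<'E'
import sys
from h import *
s=ctrl.sense();print(s['clock'],s['tool_pos'].round(4),s['tcp_rot'].round(4),s['force'].round(2),s['moment'].round(3))
c=snap('wrist');d=snap('scene');e=snap('side')
k=lambda s,u,v:cv2.resize(s['color'][v:v+50,u:u+66],(400,300),interpolation=cv2.INTER_CUBIC)
save(np.vstack([np.hstack([cv2.resize(c['color'][0:150,220:420],(400,300),interpolation=cv2.INTER_CUBIC),cv2.resize(c['color'][:300,120:520],(400,300))]),np.hstack([k(d,275,205),k(e,355,170)])]),sys.argv[1])
E
python3 look.py down1.png
```

```text
7.2167 [ 0.4388 -0.2159  0.0773] [-0.0038 -0.7071 -0.0038  0.7071] [ 0.36  0.89 -1.04] [-0.041  0.025 -0.021]
```

Request:
move_arm --deltas '[[-1,[0.1,0,0],0],[-1,[0.1,0,0],0],[-1,[0.1,0,0],0],[-1,[0,0,0],0]]'

```text
clock: 7.7
tool_pos: [0.4387, -0.2158, 0.074]
tcp_rot: [-0.004, -0.707, -0.004, 0.707]
force: [-0.2, -0.4, -0.1]
finger_gap: 0.162
```

Request:
move_arm --deltas '[[-1,[0.1,0,0],0],[-1,[0.1,0,0],0],[-1,[0,0,0],0]]'

```text
clock: 7.95
tool_pos: [0.4387, -0.2158, 0.0721]
tcp_rot: [-0.004, -0.707, -0.004, 0.707]
force: [-0.2, 0.1, -0.8]
finger_gap: 0.161
```

Request:
move_arm --deltas '[[-1,[0.1,0,0],0],[-1,[0.1,0,0],0],[-1,[0,0,0],0]]'

```text
clock: 8.2
tool_pos: [0.4387, -0.2158, 0.0701]
tcp_rot: [-0.004, -0.707, -0.004, 0.707]
force: [-0.7, -0.7, -0.8]
finger_gap: 0.161
```

```bash
python3 look.py down2.png
```

```text
8.2 [ 0.4387 -0.2158  0.0701] [-0.0037 -0.707  -0.0039  0.7072] [-0.73 -0.68 -0.76] [-0.005  0.041 -0.036]
```

View pics/down2.png

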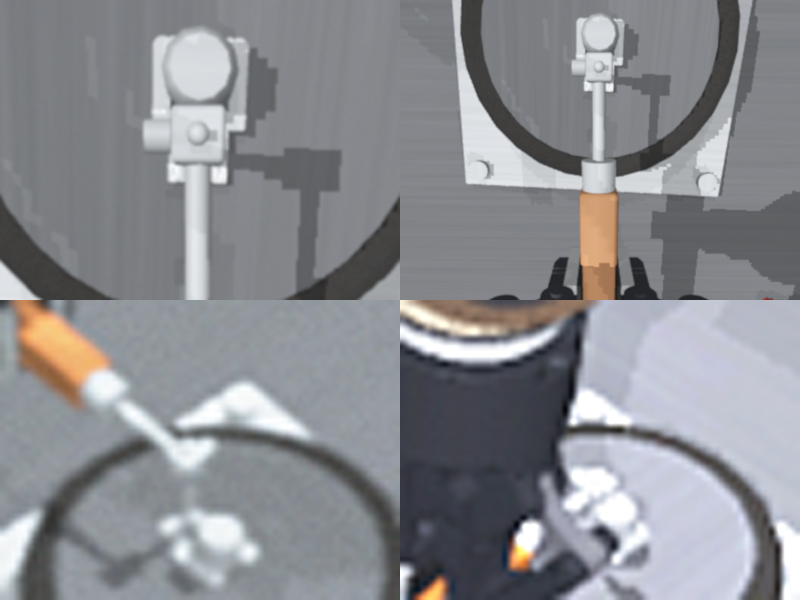

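The pin is above or entering the eye. I'll keep feeling downward in 1 mm steps.

Request:
move_arm --deltas '[[-1,[0.1,0,0],0],[-1,[0.1,0,0],0],[-1,[0,0,0],0]]'

```text
clock: 8.6
tool_pos: [0.439, -0.2161, 0.0685]
tcp_rot: [0.004, 0.707, 0.004, -0.707]
force: [-2.3, -0.3, 0.9]
finger_gap: 0.162
```

Request:
move_arm --deltas '[[-1,[0.1,0,0],0],[-1,[0,0,0],0]]'

```text
clock: 8.77
tool_pos: [0.4392, -0.2163, 0.0678]
tcp_rot: [0.004, 0.707, 0.004, -0.707]
force: [-1.6, 0.2, 3.2]
finger_gap: 0.162
```

Request:
move_arm --deltas '[[-1,[0.1,0,0],0],[-1,[0,0,0],0]]'

```text
clock: 8.93
tool_pos: [0.4395, -0.2164, 0.0671]
tcp_rot: [0.004, 0.708, 0.003, -0.707]
force: [-1.7, 0.1, 5.9]
finger_gap: 0.164
```

```bash
python3 - <<'E'
from h import *
c=load('wrist')
print('bar edge',onz(c,220+198.5/2,183/2,.048),'pin',onz(c,220+198.5/2,66,.0701+.018)); s=ctrl.sense(); print(s['force'],s['moment'],s['tool_pos'])
E
```

```text
bar edge [ 0.52179664 -0.21539355  0.048     ] pin [ 0.52937255 -0.21519971  0.0881    ]
[-1.68257736  0.12583626  5.86154176] [ 0.14991306 -0.17454685  0.08433436] [ 0.43952611 -0.21640608  0.06707935]
```

Contact at TCP z about 0.069. That could be the wheel face through the eye, or the ring's top. I'll lift a touch and pull gently to tell which.

Request:
move_arm --deltas '[[-1,[-0.3,0,0],0],[-1,[0,0,0.1],0],[-1,[0,0,0.1],0],[-1,[0,0,0.1],0],[-1,[0,0,0],0]]'

```text
clock: 9.35
tool_pos: [0.4355, -0.2158, 0.069]
tcp_rot: [-0.004, -0.707, -0.004, 0.707]
force: [0.1, 0.5, -0.8]
finger_gap: 0.162
```

Request:
move_arm --deltas '[[-1,[0,0,0.1],0],[-1,[0,0,0],0]]'

```text
clock: 9.52
tool_pos: [0.435, -0.216, 0.0692]
tcp_rot: [0.004, 0.707, 0.004, -0.707]
force: [1.9, 1.2, -0.9]
finger_gap: 0.164
```

Request:
move_arm --deltas '[[-1,[0,0,0.1],0],[-1,[0,0,0],0]]'

```text
clock: 9.68
tool_pos: [0.4345, -0.2162, 0.0696]
tcp_rot: [0.004, 0.708, 0.003, -0.706]
force: [3.4, 0.0, -1.9]
finger_gap: 0.159
```

Request:
move_arm --deltas '[[-1,[0,0,0.1],0],[-1,[0,0,0],0]]'

```text
clock: 9.85
tool_pos: [0.4339, -0.2164, 0.0698]
tcp_rot: [0.004, 0.708, 0.003, -0.706]
force: [5.2, -0.0, -1.3]
finger_gap: 0.166
```

```bash
python3 look.py pull1.png
```

```text
9.85 [ 0.4339 -0.2164  0.0698] [ 0.004   0.7082  0.0033 -0.706 ] [ 5.22 -0.01 -1.32] [ 0.069 -0.975 -0.007]
```

The hook has caught: the pull force is rising at about 1.7 N/mm. I'll go on slowly, nudging down slightly.

Request:
move_arm --deltas '[[-1,[0.05,0,0.1],0],[-1,[0,0,0.1],0],[-1,[0,0,0],0]]'

```text
clock: 10.25
tool_pos: [0.4331, -0.2169, 0.0699]
tcp_rot: [0.004, 0.709, 0.003, -0.705]
force: [7.7, 0.4, -1.8]
finger_gap: 0.164
```

Request:
move_arm --deltas '[[-1,[0.05,0,0.1],0],[-1,[0,0,0.1],0],[-1,[0,0,0],0]]'

```text
clock: 10.5
tool_pos: [0.4314, -0.2173, 0.0696]
tcp_rot: [0.005, 0.71, 0.002, -0.705]
force: [6.9, -0.6, -1.1]
finger_gap: 0.165
```

Request:
move_arm --deltas '[[-1,[0,0,0.1],0],[-1,[0,0,0.1],0],[-1,[0,0,0],0]]'

```text
clock: 10.75
tool_pos: [0.43, -0.2172, 0.0699]
tcp_rot: [0.004, 0.71, 0.002, -0.704]
force: [9.4, -0.8, -1.9]
finger_gap: 0.161
```

Request:
move_arm --deltas '[[-1,[0.05,0,0.1],0],[-1,[0,0,0.1],0],[-1,[0,0,0],0]]'

```text
clock: 11.0
tool_pos: [0.4245, -0.2162, 0.0681]
tcp_rot: [-0.004, -0.707, -0.004, 0.708]
force: [0.2, -0.0, 2.7]
finger_gap: 0.165
```

```bash
python3 look.py pull2.png
```

```text
11.0 [ 0.4245 -0.2162  0.0681] [-0.004  -0.7067 -0.0039  0.7075] [ 0.2  -0.04  2.66] [-0.012 -0.228 -0.018]
```

View pics/pull2.png

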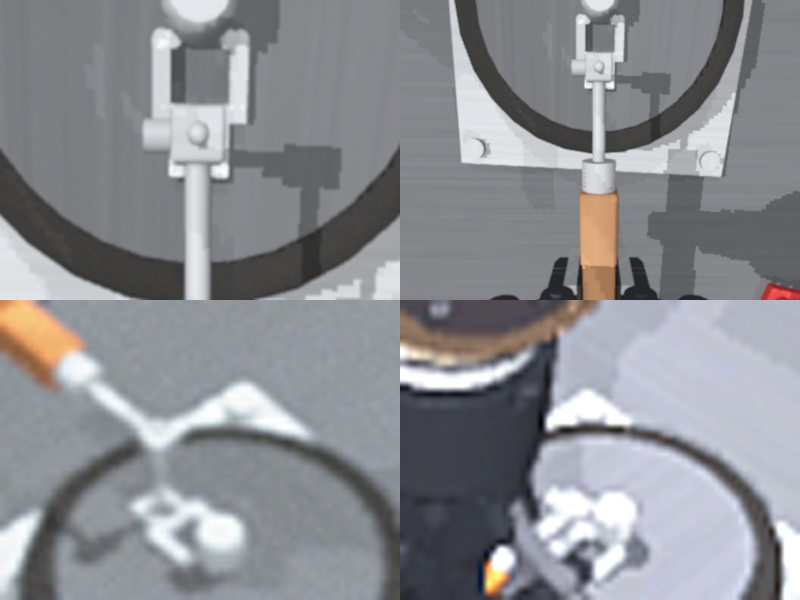

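The ring has snapped off: both lips are on the robot's side of the head and the hook is still in the eye. I'll drag it 12 mm further.

Request:
move_arm --deltas '[[-1,[-0.1,0,0.1],0],[-1,[0,0,0.25],0],[-1,[0,0,0.3],0],[-1,[0,0,0.3],0],[-1,[0,0,0.3],0]]'

```text
clock: 11.57
tool_pos: [0.4119, -0.2161, 0.0687]
tcp_rot: [-0.004, -0.707, -0.004, 0.707]
force: [0.7, 0.1, 0.3]
finger_gap: 0.165
```

Request:
move_arm --deltas '[[-1,[0,0,0],0],[-1,[0,0,0],0],[-1,[0,0,0],0]]'

```text
clock: 11.82
tool_pos: [0.4119, -0.2161, 0.0686]
tcp_rot: [-0.004, -0.707, -0.004, 0.708]
force: [-0.8, 1.0, 1.0]
finger_gap: 0.164
```

```bash
python3 look.py pull3.png; python3 - <<'E'
from h import *
c=load('wrist');g=cv2.cvtColor(c['color'],cv2.COLOR_RGB2GRAY)
print('axle prox',proj(c,[.545,-.2155,.061]),'now bar edge col', g[60:110,308].tolist(), g[60:110,331].tolist())
for r in(80,84,88,92): print(r,onz(c,319.5,r,.048))
E
```

```text
11.8167 [ 0.4119 -0.2161  0.0686] [-0.0037 -0.7067 -0.0041  0.7075] [-0.84  1.03  1.03] [0.012 0.043 0.028]
axle prox [320.71652577 -42.27287688] now bar edge col [217, 217, 217, 218, 218, 216, 215, 214, 213, 212, 211, 213, 215, 217, 217, 217, 217, 216, 211, 198, 172, 148, 182, 220, 224, 229, 229, 223, 216, 201, 144, 107, 111, 116, 117, 117, 117, 118, 119, 124, 125, 125, 125, 125, 115, 84, 61, 63, 64, 63] [197, 198, 196, 196, 195, 193, 190, 189, 189, 188, 187, 188, 187, 186, 185, 180, 170, 164, 160, 155, 167, 200, 220, 220, 219, 220, 219, 220, 220, 208, 165, 131, 127, 127, 128, 128, 130, 133, 136, 135, 134, 135, 134, 135, 124, 85, 58, 61, 65, 66]
80 [ 0.50012215 -0.2156369   0.048     ]
84 [ 0.4983141 -0.2156605  0.048    ]
88 [ 0.49649295 -0.21568427  0.048     ]
92 [ 0.49465856 -0.21570821  0.048     ]
```

Bore is now about 26 mm from the axle's line. I'll centre the pin in the eye and lift straight out.

Request:
move_arm --deltas '[[-1,[0,0,-0.1],0],[-1,[-0.3,0,0],0],[-1,[-0.4,0,0],0],[-1,[-1,0,0],0],[-1,[-2.5,0,0],0]]'

```text
clock: 12.38
tool_pos: [0.4113, -0.2145, 0.1086]
tcp_rot: [-0.002, -0.705, -0.006, 0.709]
force: [-0.6, -0.3, -0.5]
finger_gap: 0.166
```

Request:
move_arm --deltas '[[-1,[-3,0,0],0],[-1,[0,0,0],0],[-1,[0,0,0],0]]'

```text
clock: 12.63
tool_pos: [0.4148, -0.2174, 0.1437]
tcp_rot: [0.005, 0.709, 0.002, -0.705]
force: [-0.3, -0.3, -1.0]
finger_gap: 0.164
```

```bash
python3 look.py out.png;  python3 - <<'E'
from h import *
c=load('wrist')
k=lambda s,u,v:cv2.resize(s['color'][v:v+100,u:u+133],(400,300),interpolation=cv2.INTER_CUBIC)
save(np.vstack([np.hstack([cv2.resize(c['color'][0:150,220:420],(400,300)),cv2.resize(c['color'],(400,300))]),np.hstack([k(load('scene'),245,180),k(load('side'),320,150)])]),'out2.png')
E
```

```text
12.6333 [ 0.4148 -0.2174  0.1437] [ 0.0052  0.7087  0.0025 -0.7055] [-0.33 -0.3  -1.02] [ 0.038  0.053 -0.011]
```

View pics/out2.png

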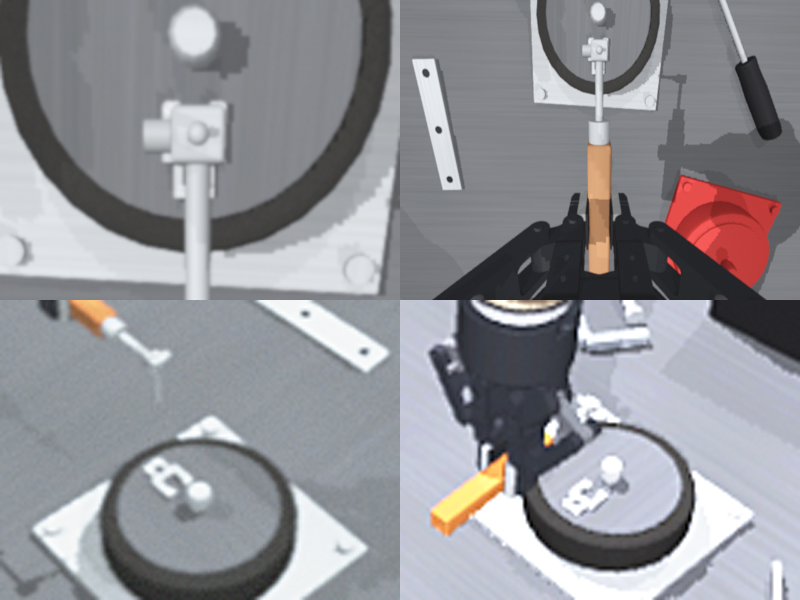

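The ring lies flat on the face, clear of the axle, and the hook is out. Pin pixel is unchanged, so the pick hasn't slipped in the grip. I'll retrace the path to the rest.

Request:
move_arm --deltas '[[-1,[0,-3.4,-1.6],0],[-1,[0,-3.4,-1.6],0],[-1,[0,-3.4,-1.6],0],[-1,[0,-3.4,-1.6],0],[-1,[0,-3.4,-1.6],0]]'

```text
clock: 13.2
tool_pos: [0.4909, -0.0435, 0.1392]
tcp_rot: [-0.003, -0.706, -0.004, 0.708]
force: [0.6, -0.5, -1.0]
finger_gap: 0.159
```

Request:
move_arm --deltas '[[-1,[0,-3.4,-1.6],0],[-1,[0,-3.4,-1.6],0],[-1,[0,-3.4,-1.6],0],[-1,[0,-3.4,-1.6],0],[-1,[0,-3.4,-1.6],0]]'

```text
clock: 13.62
tool_pos: [0.569, 0.1274, 0.1388]
tcp_rot: [-0.004, -0.706, -0.004, 0.708]
force: [0.0, -0.9, 0.3]
finger_gap: 0.163
```

Request:
move_arm --deltas '[[-1,[0,-3.4,-1.6],0],[-1,[0,-3.4,-1.6],0],[-1,[0,-3.4,-1.6],0],[-1,[0,0,0],-0.1],[-1,[0,0,0],-0.1]]'

```text
clock: 14.03
tool_pos: [0.6158, 0.2301, 0.1381]
tcp_rot: [-0.077, -0.701, -0.077, 0.704]
force: [0.4, -0.4, -1.0]
finger_gap: 0.163
```

Request:
move_arm --deltas '[[-1,[0,0,0],-0.1],[-1,[0,0,0],-0.09],[-1,[0,0,0],0],[-1,[0,0,0],0],[-1,[0,0,0],0]]'

```text
clock: 14.45
tool_pos: [0.616, 0.2278, 0.1397]
tcp_rot: [-0.14, -0.692, -0.14, 0.694]
force: [0.4, -0.0, -1.0]
finger_gap: 0.167
```

```bash
python3 - <<'E'
from h import *
s=ctrl.sense();print(s['clock'],s['tool_pos'].round(4),s['tcp_rot'].round(4),s['force'].round(2))
c=snap('wrist');h=cv2.cvtColor(c['color'],cv2.COLOR_RGB2HSV)
w,x,y,z=s['tcp_rot'];print('theta',np.arctan2(1-2*(x*x+z*z),2*(x*y-w*z)))
d=snap('scene');save(np.hstack([cv2.resize(c['color'][0:300,120:520],(400,300)),cv2.resize(d['color'][80:180,400:533],(400,300))]),'back.png')
E
```

```text
14.45 [0.616  0.2278 0.1397] [-0.14   -0.6924 -0.1401  0.6938] [ 0.39 -0.   -1.  ]
theta -1.1720520532405327
```

Request:
move_arm --deltas '[[-1,[3,0,0],0],[-1,[3,0,0],0],[-1,[1.5,0,0],0],[-1,[1,0,0],0],[-1,[0.6,0,0],0]]'

```text
clock: 14.97
tool_pos: [0.6158, 0.2277, 0.0481]
tcp_rot: [-0.141, -0.692, -0.141, 0.694]
force: [0.6, -0.3, 0.4]
finger_gap: 0.164
```

Request:
move_arm --deltas '[[-1,[0.5,0,0],0],[-1,[0.4,0,0],0],[-1,[0.3,0,0],0],[-1,[0,0,0],0]]'

```text
clock: 15.3
tool_pos: [0.6169, 0.2281, 0.0382]
tcp_rot: [0.141, 0.693, 0.141, -0.693]
force: [-0.3, -0.3, -0.8]
finger_gap: 0.168
```

Request:
move_arm --deltas '[[-1,[0.15,0,0],0],[-1,[0.15,0,0],0],[-1,[0,0,0],0]]'

```text
clock: 15.55
tool_pos: [0.6167, 0.228, 0.035]
tcp_rot: [0.141, 0.693, 0.141, -0.693]
force: [-0.2, 0.3, -1.5]
finger_gap: 0.16
```

Request:
move_arm --deltas '[[-1,[0.15,0,0],0],[-1,[0,0,0],0]]'

```text
clock: 15.72
tool_pos: [0.617, 0.2281, 0.0341]
tcp_rot: [0.141, 0.693, 0.141, -0.693]
force: [-1.3, -0.3, 1.7]
finger_gap: 0.165
```

Seated with light contact. Opening the fingers gradually.

Request:
move_arm --deltas '[[-0.6,[0,0,0],0],[-0.4,[0,0,0],0],[-0.2,[0,0,0],0],[0.2,[0,0,0],0],[0.6,[0,0,0],0]]'

```text
clock: 16.13
tool_pos: [0.6166, 0.228, 0.0332]
tcp_rot: [-0.141, -0.693, -0.141, 0.693]
force: [1.1, -0.5, 0.7]
finger_gap: 0.669
```

Request:
move_arm --deltas '[[1,[0,0,0],0],[1,[0,0,0],0],[1,[0,0,0],0],[1,[0,0,0],0],[1,[0,0,0],0]]'

```text
clock: 16.55
tool_pos: [0.6166, 0.228, 0.0333]
tcp_rot: [-0.141, -0.693, -0.141, 0.693]
force: [-0.3, -0.0, -0.6]
finger_gap: 0.999
```

Request:
move_arm --deltas '[[1,[-1,0,0],0],[1,[-3,0,0],0],[1,[-4,0,0],0],[1,[-4,0,0],0],[1,[-4,0,0],0]]'

```text
clock: 16.97
tool_pos: [0.6162, 0.2279, 0.1956]
tcp_rot: [-0.141, -0.693, -0.141, 0.693]
force: [0.6, 0.3, 0.2]
finger_gap: 0.998
```

Request:
move_arm --deltas '[[1,[-3,0,0],0],[1,[0,0,0],0],[1,[0,0,0],0],[1,[0,0,0],0]]'

```text
clock: 17.3
tool_pos: [0.6161, 0.2279, 0.2231]
tcp_rot: [-0.141, -0.693, -0.141, 0.693]
force: [-0.3, 0.2, -0.6]
finger_gap: 1.001
```

```bash
python3 - <<'E'
from h import *
s=ctrl.sense();print(s['clock'],s['tool_pos'].round(4),s['force'].round(2),s['finger_gap'])
c=snap('wrist');d=snap('scene');e=snap('side')
h=cv2.cvtColor(c['color'],cv2.COLOR_RGB2HSV); m=cv2.inRange(h,(5,80,80),(22,255,255)); m[:, :270]=0;m[:,350:]=0
pts=np.argwhere(m>0)[:,::-1].astype(np.float32); P=cv2.boxPoints(cv2.minAreaRect(pts));P=P[np.argsort(P[:,1])]
W=np.array([onz(c,*p,.056) for p in P]); f=W[:2].mean(0);b=W[2:].mean(0)
print(P.tolist(),(f+b)/2,np.linalg.norm(f-b),np.arctan2(*(f-b)[1::-1]))
k=lambda s,u,v:cv2.resize(s['color'][v:v+100,u:u+133],(400,300),interpolation=cv2.INTER_CUBIC)
save(np.vstack([np.hstack([cv2.resize(c['color'][0:300,120:520],(400,300)),k(d,400,110)]),np.hstack([k(d,245,180),k(e,240,80)])]),'final.png')
E
```

```text
17.3 [0.6161 0.2279 0.2231] [-0.27  0.21 -0.57] 1.0005479609680894
[[311.0, 139.0], [326.0, 139.0], [326.0, 241.0], [311.0, 241.0]] [0.60707669 0.22356846 0.056     ] 0.1076579637430102 0.40201428475622975
```

View pics/final.png

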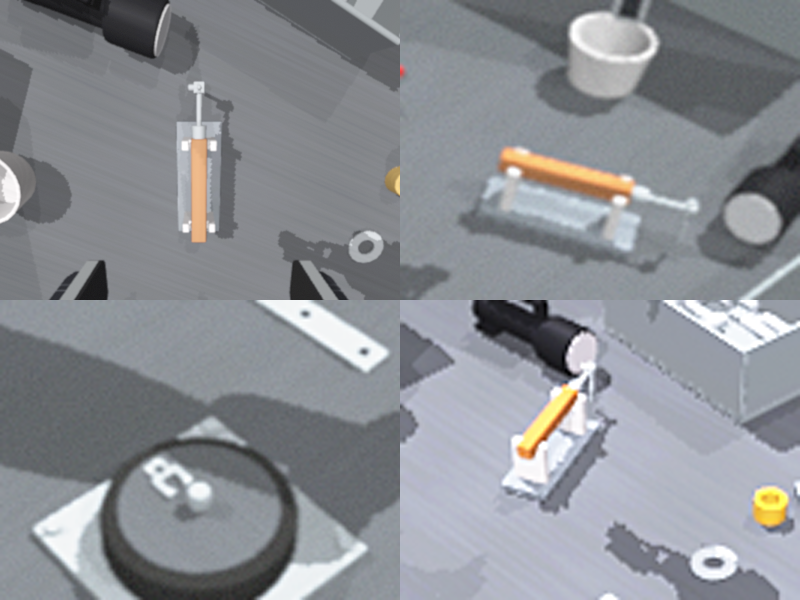

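The pick is back in both slots: centre (0.607,0.2236) against (0.608,0.224) at the start, yaw 0.40 against 0.395. The ring is flat on the wheel and the gripper is clear, so I'm handing in.

```bash
python3 -c "
from station import ctrl
print(ctrl.close_job())"
```

```text
the job is handed in; nothing more can be done
None
```

The job is done and handed in at about 17.3 s on the robot's clock; no verdict came back.

**What I did:** I lifted the pick from its rest and lowered its hook into the ring's eye until it touched the wheel's face. Then I pulled level towards the robot until the ring snapped off, and dragged it about 12 mm further. I lifted the hook out, laid the pick back in its slots, let go and raised the arm.

**Forces:** The highest readings were about 9.4 N while pulling on the ring and 6 N while feeling for the wheel, both under the limits. These come from wrist-force readings at the end of each move, so a brief peak in between would not show.

**Last checks:**
- **Ring:** it lies flat on the wheel, with its bore about 26 mm from the axle's line, judged from the camera images.
- **Pick:** it sits in both slots about 1 mm and 0.01 rad from where it started. The gripper is fully open and well clear of it.
- **Other things on the bench:** nothing looked moved in the last pictures, though I did not measure each one.

None of the last checks failed. One thing was unclear along the way: at first contact, the height alone did not show whether the hook was on the wheel's face or on top of the ring. The steadily rising pull confirmed it was in the eye.

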